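# Close and screw down the baby monitor's battery hatch

## Task

Swing the baby monitor's battery hatch shut, then take the screwdriver from its wooden block and with it drive the hatch's slotted screw fully home, clockwise to its stop, leaving the hatch shut. Finally put the screwdriver back upright in its block, collar resting on the wood, and let go; do not disturb the other things on the dresser.

Things in the scene. Friction and masses are not known exactly. Their poses are not given: they have to be found in the camera images.
- monitor: baby monitor parent unit, white plastic slab 130 x 84 x 30 mm, lying fixed in a grey cradle on a fixed white tray 180 x 150 mm with 14 mm rims. Its back faces up and slopes 32 deg from level, low edge towards the tray's -x side. Origin: centre of the tray's underside, on the dresser; x runs from the low edge to the high edge (level), z up. A 45 mm stub aerial leaves the high end.
- hatch (a joint): hinge angle of the battery hatch, rad: 0 shut (in the plane of the sloping back), grows as it opens, stop 1.15. White plate 84 x 60 x 4 mm, hinged along the monitor's y at the low edge; hinge axis 62 mm towards -x from the monitor's origin, 42 mm up. Push the outer face to +x and down. Stays where left; shutting takes 0.08 N m, opening 0.36. A jammed bit can drag it open: ease the turn back before withdrawing.
- hatch_pad (a point): point on the outer face of the hatch, on its middle line, 30 mm from the hinge axis (bare plate: the screw head begins at 55 mm). Axes of the hatch: z out of the outer face, x from hinge to free end, y along the hinge.
- screw (a joint): turn of the screw, rad: starts at 0 to 0.15, grows clockwise seen from outside, stop at 1.15 = home. The screw is captive in the hatch with a steep thread: it sinks 3 mm per rad, so the bit must follow about 3.5 mm; at the stop the head's underside lies on the hatch. Friction about 0.08 N m: pushing alone (under 25 N) does not turn it.
- screw_slot (a point): mouth of the screw's slot, 66 mm from the hinge axis, mid-hatch. z: out along the screw axis, square to the hatch (32 deg from vertical when shut); x: along the slot. Head 22 mm wide, 7 mm high; slot a closed pocket 12.4 (x) x 4.6 (y) x 3.5 mm deep. At joint 0 the slot lies 0.575 rad anticlockwise of up-slope and its mouth 10.5 mm over the hatch; at 1.15, 0.575 rad clockwise, 7 mm.
- stand: fixed wooden block 52 x 52 mm, top 95 mm above the dresser, in the middle of a fixed white tray 120 x 120 mm with 14 mm rims. Origin: centre of the tray's underside; z up.
- stand_mouth (a point): centre of the block's round 16 mm through hole, at the level of the block's top.
- driver: flat-blade screwdriver, 159 mm long, about 90 g, upright in the block. Origin: blade tip; z: from tip up the handle; x: along the blade's width. Blade 10 mm wide (x), 2.8 mm thick (y), rounded tip; round shaft 7 mm; collar 28 mm across at 85-91 mm; square black handle 22 x 22 mm, sides along x and y, at 91-155 mm, then a 4 mm cap. Grip near 128 mm.
- driver_collar (a point): on the driver's axis at the collar's underside, 85 mm from the tip; coincides with stand_mouth when the driver is in the block. Axes as the driver's.
- duck: yellow duck, 75 mm long, 75 mm high, loose between the trays; origin at the centre of its underside. Leave alone.
- pacifier: pacifier, 42 x 36 x 30 mm, lying loose between the trays, origin under its centre. Leave alone.
- jar: white cream jar, 56 mm across, 55 mm high, origin under its centre. Leave alone.
- bottle: steel bottle, 64 mm across, 155 mm high, in the left side tray, origin under its centre. Leave alone.
- cup: white ceramic mug, 76 mm across, 85 mm high, in the right side tray, origin under its centre. Leave alone.

How it is judged:
By the outcome, as a careful person would: the job done as asked, in the order asked, and still so for the second after the job is handed in, with the robot touching nothing.
It also fails if it takes over 72 s, if anything falls off the work surface, if the arm or the gripper's body presses on something with over 40 N, if the wrist force passes 120 N, or if a joint passes its speed limit or range.

## Robot

A 7-joint arm with a two-finger parallel gripper is mounted at the origin on the work surface. World frame = base frame: x ahead of the robot, y to its left, z up, the work surface at z = 0. Lengths are in mm, angles in rad, forces in N, time in s.
With the tool pointing down it reaches from about 400 to 850 mm from the base axis. Payload 10.4 kg.
Tool frame: the origin (TCP) lies midway between the tips of the shut fingers; the grasp point (between the pads) lies manip.tcp_to_grasp behind it (manip.tcp_to_grasp is the distance from the TCP to the grasp point, in mm); z points along the fingers, y is the line along which they close (so a half turn about z gives the same grasp; the last joint's range is limited). The gripper opens to 85 mm and grips with 20 to 120 N. Pads are 22 mm wide; open, the fingers measure 114 mm over their backs; the gripper's body (76 mm by 85 mm) begins 54 mm behind the grasp point. The pads swing forward as they close: fully open they stand 13 mm farther back than shut.
Start: joints at [-1.26, 0.332, -0.065, 1.46, 0.022, 1.35, -0.088], TCP at [204.76, 590.529, 231.338] pointing down, gripper open.
Joint ranges: [-2.6, 2.6], [-0.5, 2.12], [-1.47, 1.34], [0.16, 2.42], [-1.27, 4.41], [0.06, 2.06], [-2.6, 2.6]. Speed limits (rad/s): [2.22, 2.22, 2.79, 2.79, 3.14, 3.14, 3.14].

## Interface

Orientations are given as a unit quaternion [w, x, y, z].
In Python, from station import manip, get_image, camera_params, close_job gives the robot as it stands. The module is installed in compiled form; this text tells all that it offers.
- The arm moves only by the tool step_arm, never from a script. Its argument "increments" is a list of rows, each a list of 4 numbers: the shift along the tool's x, y, z each as a share of 0.04 m, from -1 to 1, then the turn about the tool's z as a share of 8 degrees, from -1 to 1. In form: [[dx, dy, dz, twist], ...]. A call has 1 to 20 rows; each row shifts and turns the commanded pose from where the row before left it, along the tool's axes as they then stand; what a row does not reach is not made up. A row lasts 1/10 s, in which the tool goes at most 50 mm and 8.59 degrees, less where a joint would pass 70% of its speed; a pose out of reach is approached as far as the arm can. A call with a number of a shift or a turn outside -1 to 1 is refused whole. A call with a gripper value outside its range is refused whole. "gripper" is the closure, from -1 (fully open) to 1 (shut), so that 0 is half open, set as the call begins (left out, the last holds). The fingers move at their own pace and stop on an object; "newtons" is the grip in N (left out, the last holds). Time passes only in rows, so rows that do not move let the fingers close. It gives the time, the measured TCP pose, the force, the opening and the grip force at its end, in the units of the state.
- manip.read_state(): the state, without advancing time (a new reading comes with each control period).
- get_image(name): name is "scene" or "top" or "wrist"; returns the picture (400x640x3 uint8, red, green, blue); there is no depth.
- camera_params(name): a dict with "vertical_fov" (degrees; the focal length in pixels is half the picture's height over the tangent of half this angle, whatever the lens; pixels are square), "cx", "cy" (the principal point, pixels), "R" (3x3) and "t" (3): a world point X has camera coordinates R X + t. Camera axes: x right, y down, z forward; pixel columns grow to the right and rows downward; lengths in mm; the calibration is good to about 2 mm. The wrist camera is an equidistant fisheye: a pixel r from the principal point sees the ray r / f radians off the axis. A picture is of the moment at which its call begins: read the wrist's pose just before it. camera_params takes no time and is no camera call; for the wrist camera it gives the pose at the moment of the call.
- close_job(): hands the job in; it is judged then, once.
The state is a dict: "t": time; "joint_pos": joint angles; "qvel": joint speeds; "tau": joint torques, N m; "tcp_pos": TCP position; "ee_rot": TCP orientation; "wrist_force": force on the tool from outside, world axes, zero at the start; "moment": the same for the moment, N m; "gripper_width": opening from 0.0 (shut) to 1.0 (fully open); "finger_force": force on a finger pad.
Only numpy, scipy, OpenCV 4.12 (cv2) and the standard library are available. Lean on these libraries where they do the work, as an engineer would, in place of code of your own. Each camera call takes 0.05 s, during which the arm holds its last target. There are 200 camera calls.

## Working session

There is one attempt and no reset: what is moved stays moved. The work goes in short steps, Python scripts to look and compute and a tool call to move; the robot and the scene stay as the last step left them, time stands still between calls to the robot, and variables do not carry over. Pictures are saved under pics/ and viewed, at most 10 in all, crops included, and the job is handed in when it is done.

Besides the shell and the picture viewer there is one more tool, called after "Emit:" as name([rows], argument=value, ...), one row to a line, values as JSON. step_arm: Moves the arm, as the interface text tells. Shift numbers are shares of 0.04 m and turn numbers shares of 8 degrees, none past 1 either way. Its arguments: {"type":"object","properties":{"increments":{"type":"array"},"gripper":{"type":"number"},"newtons":{"type":"number"}},"required":["increments"]}

```bash
mkdir -p pics
python3 - <<'E'
from station import *
import cv2,numpy as np
s=manip.read_state();print({k:np.round(v,3) if not isinstance(v,dict) else v for k,v in s.items()},manip.tcp_to_grasp)
for n in ("scene","top","wrist"):
    p=camera_params(n);print(n,{k:np.round(v,4).tolist() for k,v in p.items()})
    im=get_image(n);cv2.imwrite(f"pics/{n}0.png",im[:,:,::-1])
E
```

```text
{'t': np.float64(0.0), 'joint_pos': array([-1.26 ,  0.333, -0.065,  1.461,  0.022,  1.35 , -0.089]), 'qvel': array([-0.002,  0.001, -0.001, -0.002, -0.001, -0.   ,  0.   ]), 'tau': array([ 1.0000e-03, -6.2544e+01,  4.9000e-02, -3.9160e+01,  1.6000e-02,
        1.0000e-02, -0.0000e+00]), 'tcp_pos': array([204.631, 590.144, 230.509]), 'ee_rot': array([-0.   ,  0.166,  0.986, -0.001]), 'wrist_force': array([ 0.011, -0.243,  0.456]), 'moment': array([-0.002,  0.07 , -0.004]), 'finger_force': np.float64(0.0), 'gripper_width': np.float64(1.003)} 18.700000000000003
scene {'vertical_fov': 42.128, 'cx': 324.4405, 'cy': 200.7855, 'R': [[0.198, 0.9801, -0.0127], [0.8215, -0.173, -0.5433], [-0.5347, 0.0971, -0.8395]], 't': [-108.3426, -497.9983, 1887.6048]}
top {'vertical_fov': 57.3255, 'cx': 314.5407, 'cy': 196.0992, 'R': [[0.0089, -1.0, 0.0015], [-0.9954, -0.009, -0.0957], [0.0957, -0.0006, -0.9954]], 't': [-1.2416, 657.956, 1152.6826]}
wrist {'vertical_fov': 65.7065, 'cx': 321.2865, 'cy': 196.6295, 'R': [[0.3267, 0.9451, -0.0021], [0.9079, -0.3132, 0.2787], [0.2627, -0.093, -0.9604]], 't': [-623.9368, -37.4345, 379.3653]}
```

View pics/top0.png

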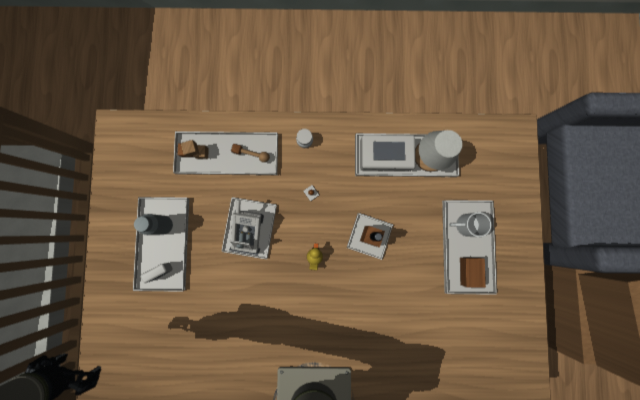

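View pics/scene0.png

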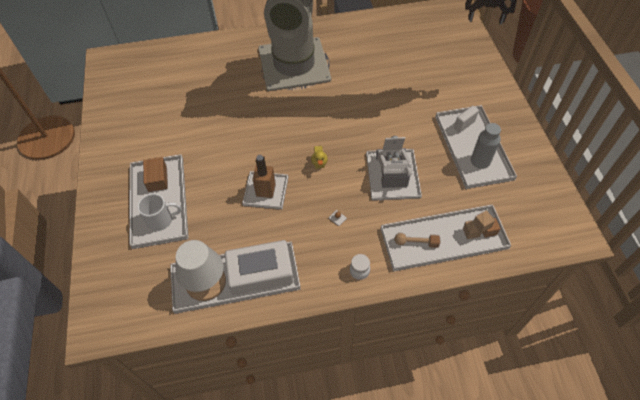

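The top view shows the monitor tray at about (250,228), the stand at (371,237), the duck at (314,257) and the pacifier at (311,193). In the scene view they are at (392,173), (264,185), (319,157) and (338,216). I'll enlarge the two trays.

Run:
```python
import cv2,numpy as np
t=cv2.imread("pics/top0.png");s=cv2.imread("pics/scene0.png")
def c(im,x,y,w=80,h=60,k=5): return cv2.resize(im[y:y+h,x:x+w],(400,300),interpolation=cv2.INTER_CUBIC)
a=np.vstack([np.hstack([c(t,210,195,80,70),c(t,332,203)]),np.hstack([c(s,355,132,80,70),c(s,225,150)])])
a=np.vstack([np.hstack([c(t,210,200),c(t,332,205)]),np.hstack([c(s,353,135),c(s,225,150)])])
cv2.imwrite("pics/crop0.png",a)
```

```text
(no output)
```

View pics/crop0.png

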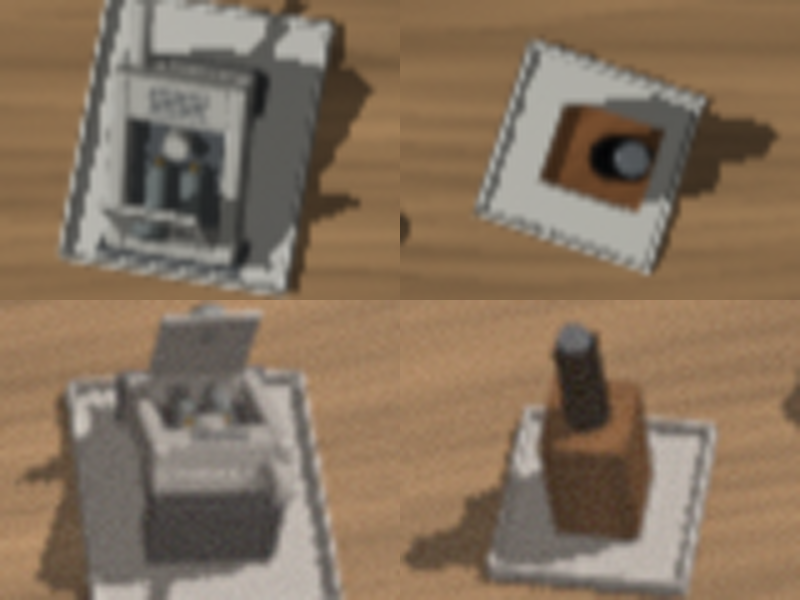

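Crops: monitor tray corners (z≈14) in the top picture at px (222.4,252), (268,258.6) and (276.6,203.6). Stand corners are at (358.6,213), (393.6,224.6), (383,259.4) and (347.6,247.4). The hatch stands open at the low, near side.

```bash
cat > h.py <<'E'
from station import *
import cv2,numpy as np
from scipy.spatial.transform import Rotation as Ro
def ray(p,uv,fish=False):
    f=200/np.tan(np.radians(p["vertical_fov"])/2)
    d=(np.array(uv,float)-[p["cx"],p["cy"]])/f
    r=np.linalg.norm(d)
    v=np.r_[d/r*np.sin(r),np.cos(r)] if fish else np.r_[d,1]
    R=np.array(p["R"]); return -R.T@np.array(p["t"]), R.T@v
def onz(p,uv,z,fish=False):
    o,v=ray(p,uv,fish); return o+v*(z-o[2])/v[2]
def proj(p,X,fish=False):
    f=200/np.tan(np.radians(p["vertical_fov"])/2)
    c=np.array(p["R"])@np.array(X,float)+np.array(p["t"])
    if fish:
        q=np.hypot(c[0],c[1]);d=c[:2]/q*np.arctan2(q,c[2])
    else: d=c[:2]/c[2]
    return d*f+[p["cx"],p["cy"]]
def st():
    s=manip.read_state();q=s["ee_rot"];R=Ro.from_quat(np.r_[q[1:],q[0]])
    return s,s["tcp_pos"],R.as_matrix()
E
python3 - <<'E'
from h import *
np.set_printoptions(precision=1,suppress=True)
p=camera_params("top")
S=np.array([onz(p,u,14) for u in [(358.6,213),(393.6,224.6),(383,259.4),(347.6,247.4)]])
print("stand",S.mean(0),[np.degrees(np.arctan2(*(S[i]-S[j])[[1,0]])) for i,j in((0,3),(1,2))],np.linalg.norm(S[0]-S[1]))
M=np.array([onz(p,u,14) for u in [(222.4,252),(268,258.6),(276.6,203.6)]])
print("mon",(M[0]+M[2])/2,M,np.degrees(np.arctan2(*(M[2]-M[1])[[1,0]])),np.linalg.norm(M[0]-M[1]),np.linalg.norm(M[2]-M[1]))
for u,n,z in(((314,257),"duck",35),((311,193),"pac",15),((152,224),"bottle",150)): print(n,onz(p,u,z))
s,t,R=st();print("tool axes",R)
pw=camera_params("wrist");C=-np.array(pw["R"]).T@pw["t"];print("cam in tool",R.T@(C-t),R.T@np.array(pw["R"])[2])
E
```

```text
stand [ 530.9 -179.1   14. ] [np.float64(-17.818356083232455), np.float64(-17.55782893374381)] 119.86708106933816
mon [554.5 215.   14. ] [[475.2 301.2  14. ]
 [455.4 153.2  14. ]
 [633.8 128.8  14. ]] -7.795699398835314 149.30126679357264 180.07956696267922
duck [463.3   4.7  35. ]
pac [669.7  16.4  15. ]
bottle [561.3 473.5 150. ]
tool axes [[-0.9  0.3 -0. ]
 [ 0.3  0.9 -0. ]
 [-0.  -0.  -1. ]]
cam in tool [  70.4   -0.2 -142.8] [-0.3 -0.   1. ]
```

Sizes check out (149×180 and 120). The monitor is at about (554,215) with yaw −7.8°, the stand at about (531,−179). Next I'll go in front of the hatch with the fingers shut and look from near.

Emit:
step_arm([
  [-0.8,-0.66,0,0],
  [-0.8,-0.66,0,0],
  [-0.8,-0.66,0,0],
  [-0.8,-0.66,0,0],
  [-0.8,-0.66,0,0],
  [-0.8,-0.66,0,0],
  [-0.8,-0.66,0,0],
  [-0.8,-0.66,0,0],
  [-0.8,-0.66,0,0],
  [-0.8,-0.66,0,0],
  [0,0,0,-0.7],
  [0,0,0,-0.7],
  [0,0,0,0],
], gripper=1)

```text
t: 1.45
tcp_pos: [420.6, 236.0, 231.2]
ee_rot: [-0.0, 0.069, 0.998, -0.0]
wrist_force: [0.0, -0.1, 0.7]
gripper_width: 0.004
finger_force: 0.0
```

Run:
```python
from h import *
np.set_printoptions(precision=3,suppress=True)
s,t,R=st();print(s["t"],t,R)
p=camera_params("wrist");im=get_image("wrist");cv2.imwrite("pics/w1.png",im[:,:,::-1])
O=np.array([554.5,215,0]);a=np.radians(-7.8);M=np.array([[np.cos(a),-np.sin(a),0],[np.sin(a),np.cos(a),0],[0,0,1]])
for X in ([-90,-75,14],[-90,75,14],[90,75,14],[90,-75,14],[-62,30,42],[-62,-30,42]): print(X,proj(p,O+M@X,True))
```

```text
1.45 [420.598 236.01  231.2  ] [[-0.991  0.137 -0.   ]
 [ 0.137  0.991  0.   ]
 [ 0.    -0.    -1.   ]]
[-90, -75, 14] [259.02  205.625]
[-90, 75, 14] [380.291 205.647]
[90, 75, 14] [370.728 321.349]
[90, -75, 14] [269.139 321.19 ]
[-62, 30, 42] [345.18  235.882]
[-62, -30, 42] [293.809 235.848]
```

View pics/w1.png

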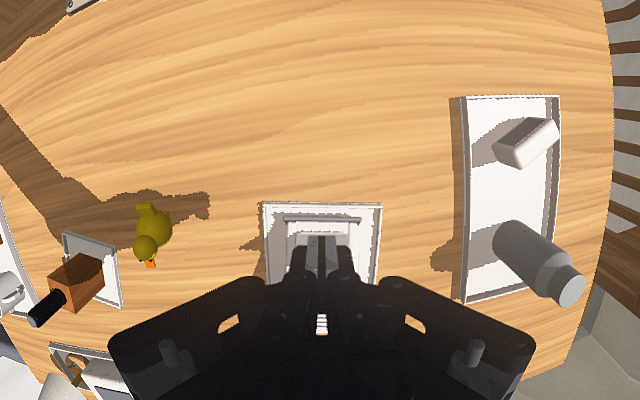

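The wrist picture shows the hatch's free edge at row 218 (cols 284–361) and the tray corners at (262,203) and (383,203). That is about 2–3 px from prediction, so the estimate holds. Now I'll push the hatch shut.

Emit:
step_arm([
  [0,0.05,0.88,0],
  [0,0,0.88,0],
  [0,0,0.88,0],
  [0,0,0.88,0],
  [-0.25,0,0,0],
  [-0.25,0,0,0],
  [-0.25,0,0,0],
  [-0.25,0,0,0],
  [-0.25,0,0,0],
  [-0.25,0,0,0],
  [-0.19,0,0.06,0],
  [-0.19,0,0.06,0],
  [0,0,0,0],
])

```text
t: 2.8
tcp_pos: [496.1, 227.4, 85.2]
ee_rot: [-0.0, 0.07, 0.998, -0.0]
wrist_force: [0.1, 0.1, -0.1]
gripper_width: -0.002
finger_force: 0.0
```

Emit:
step_arm([
  [-0.075,0,0.1,0],
  [-0.075,0,0.1,0],
  [-0.075,0,0.1,0],
  [-0.02,0,0.1,0],
  [-0.02,0,0.1,0],
  [-0.02,0,0.1,0],
  [0,0,0,0],
])

```text
t: 3.5
tcp_pos: [506.9, 226.4, 61.7]
ee_rot: [0.0, 0.069, 0.998, 0.0]
wrist_force: [0.7, -0.2, 1.6]
gripper_width: -0.0
finger_force: 1.3
```

Emit:
step_arm([
  [0,0,0.05,0],
  [0,0,0.05,0],
  [0,0,0,0],
])

```text
t: 3.8
tcp_pos: [507.3, 226.6, 60.8]
ee_rot: [0.0, 0.069, 0.998, 0.001]
wrist_force: [-14.4, -6.0, 36.3]
gripper_width: 0.002
finger_force: 19.0
```

Emit:
step_arm([
  [0,0,0.05,0],
  [0,0,0.05,0],
  [0,0,0,0],
])

```text
t: 4.1
tcp_pos: [507.6, 226.9, 60.1]
ee_rot: [0.0, 0.069, 0.998, 0.002]
wrist_force: [-29.2, -12.5, 74.7]
gripper_width: 0.002
finger_force: 39.0
```

The hatch bottomed firmly at the predicted height, so it is shut. I'll retreat up and forward to see the screw under the wrist camera.

Emit:
step_arm([
  [0,0,-0.25,0],
  [0,0,-0.5,0],
  [0,0,-0.7,0],
  [0,0,-0.7,0],
  [0,0,-0.6,0],
  [-0.6,0,0,0],
  [-0.6,0,0,0],
  [-0.6,0,0,0],
  [-0.6,0,0,0],
  [0,0,0,0],
  [0,0,0,0],
])

```text
t: 5.2
tcp_pos: [601.4, 212.9, 162.9]
ee_rot: [-0.001, 0.069, 0.998, -0.0]
wrist_force: [-0.5, -0.2, 0.0]
gripper_width: 0.001
finger_force: 0.0
```

Run:
```python
from h import *
np.set_printoptions(precision=3,suppress=True)
s,t,R=st();print(s["t"],t,R[:,0])
p=camera_params("wrist");im=get_image("wrist");cv2.imwrite("pics/w2.png",im[:,:,::-1])
c=im[30:230,220:420];cv2.imwrite("pics/w2c.png",cv2.resize(c,(600,600),interpolation=cv2.INTER_CUBIC)[:,:,::-1])
O=np.array([554.5,215,0]);a=np.radians(-7.8);M=np.array([[np.cos(a),-np.sin(a),0],[np.sin(a),np.cos(a),0],[0,0,1]])
h=np.radians(32)
for nm,r,hh in(("slot",66,12),("pad",30,2)):
  X=np.array([-62+r*np.cos(h)-hh*np.sin(h),0,42+r*np.sin(h)+hh*np.cos(h)]);print(nm,X,O+M@X,(proj(p,O+M@X,True)-[220,30])*3)
```

```text
5.2 [601.415 212.861 162.874] [-0.99   0.138  0.001]
slot [-12.388   0.     87.151] [542.227 216.681  87.151] [287.124 285.719]
pad [-37.618   0.     59.594] [517.23  220.105  59.594] [288.847 185.333]
```

View pics/w2c.png

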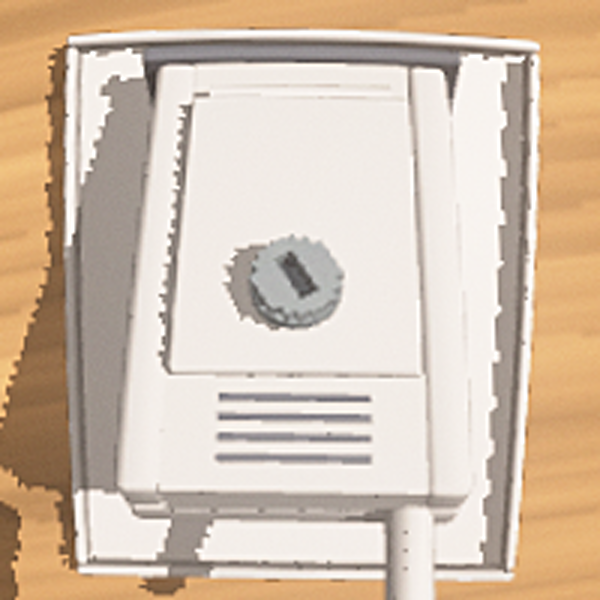

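The hatch is shut flush. The slot in the crop is centred near (297,275), running (283,252)–(310,298), about 33° anticlockwise of up-slope as expected. I'll pin it down with a dark mask.

Run:
```python
from h import *
np.set_printoptions(precision=2,suppress=True)
s,t,R=st();p=camera_params("wrist");im=cv2.imread("pics/w2.png")
g=cv2.cvtColor(im,cv2.COLOR_BGR2GRAY);m=np.zeros_like(g);x0,y0=306,105;m[y0:y0+36,x0:x0+26]=(g[y0:y0+36,x0:x0+26]<100)
n,l,stt,c=cv2.connectedComponentsWithStats(m);print(stt,c)
i=1+np.argmax(stt[1:,4]);ys,xs=np.nonzero(l==i)
S=onz(p,c[i],86,True);print("slot",S)
P=np.array([onz(p,u,86,True)[:2] for u in zip(xs,ys)]);w,v=np.linalg.eigh(np.cov(P.T));print(np.sqrt(w*12),v[:,1],np.degrees(np.arctan2(v[1,1],v[0,1])))
# tray corners rim top, crop px
C=np.array([onz(p,(220+a/3,30+b/3),14,True) for a,b in((68,37),(538,45),(515,578),(80,575))]);print(C,C.mean(0))
```

```text
[[     0      0    640    400 255934]
 [   314    114     11     15     56]
 [   306    129      2      2      2]
 [   313    133      1      1      1]
 [   309    136      7      3      7]] [[319.5  199.52]
 [318.89 121.04]
 [306.5  129.5 ]
 [313.   133.  ]
 [312.   137.14]]
slot [539.22 219.69  86.  ]
[ 3.88 10.59] [-0.91 -0.42] -155.31689267048364
[[454.19 157.93  14.  ]
 [477.21 304.32  14.  ]
 [652.3  278.6   14.  ]
 [630.97 131.2   14.  ]] [553.67 218.02  14.  ]
```

Slot at about (539–541, 219.7, 86) by the wrist camera, with its level heading about 25°. Now over to the screwdriver.

Emit:
step_arm([
  [0,0,-0.88,0],
  [0,0,-0.88,0],
  [0,0,-0.88,0],
  [-0.1,-0.9,0,0],
  [-0.1,-0.9,0,0],
  [-0.1,-0.9,0,0],
  [-0.1,-0.9,0,0],
  [-0.1,-0.9,0,0],
  [-0.1,-0.9,0,0],
  [-0.1,-0.9,0,0],
  [-0.1,-0.9,0,0],
  [-0.1,-0.9,0,0],
  [-0.1,-0.9,0,0],
  [-0.1,-0.9,0,0],
  [0,0,0,0],
  [0,0,0,0],
], gripper=-1)

```text
t: 6.85
tcp_pos: [590.2, -185.1, 269.2]
ee_rot: [-0.0, 0.07, 0.998, 0.0]
wrist_force: [0.7, 1.2, 0.1]
gripper_width: 1.002
finger_force: 0.0
```

Run:
```python
from h import *
np.set_printoptions(precision=3,suppress=True)
s,t,R=st();print(s["t"],t,R[:,0])
p=camera_params("wrist");im=get_image("wrist");cv2.imwrite("pics/w3.png",im[:,:,::-1]);np.save("p3.npy",p,allow_pickle=True)
u=proj(p,[531,-178,120],True);print(u);u=u.astype(int)
x,y=max(u[0]-100,0),max(u[1]-100,0);print(x,y)
cv2.imwrite("pics/w3c.png",cv2.resize(im[y:y+200,x:x+200],(600,600),interpolation=cv2.INTER_CUBIC)[:,:,::-1])
```

```text
6.85 [ 590.155 -185.13   269.221] [-0.99   0.139  0.   ]
[320.42 120.71]
220 20
```

View pics/w3c.png

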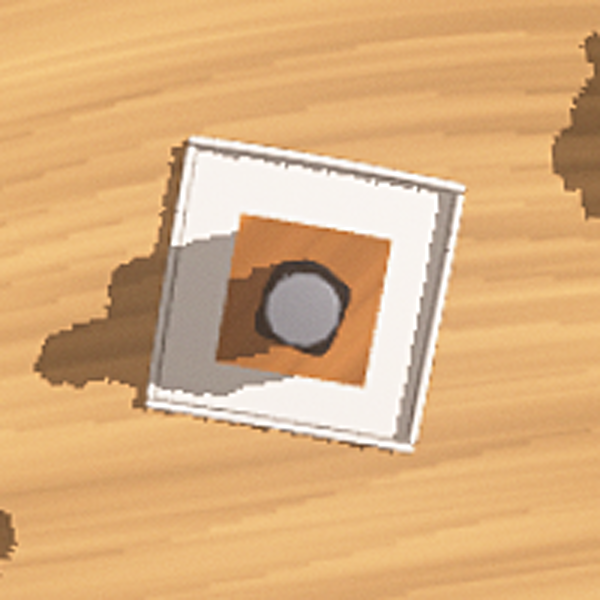

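The crop shows the grey cap at (302,309) and dark corners of the square handle around it, turned relative to the block (corners near (258,330), (348,290), (322,353)). I'll measure both.

Run:
```python
from h import *
np.set_printoptions(precision=2,suppress=True)
s,t,R=st();p=camera_params("wrist");im=cv2.imread("pics/w3.png")
hsv=cv2.cvtColor(im,cv2.COLOR_BGR2HSV).astype(int);b=im.astype(int)
roi=np.zeros(im.shape[:2],bool);roi[95:145,295:347]=1
dark=(b.max(2)<70)&roi
grey=(b.max(2)-b.min(2)<28)&(b.max(2)>100)&(b.max(2)<190)&roi
def big(m):
    n,l,q,c=cv2.connectedComponentsWithStats(m.astype(np.uint8));i=1+np.argmax(q[1:,4]);return l==i,c[i],q[i]
gm,gc,gq=big(grey);print("cap",gc,gq);cap=onz(p,gc,169,True);print(cap)
am,ac,aq=big((dark|gm));print(aq)
ys,xs=np.nonzero(am);P=np.array([onz(p,u,165,True)[:2] for u in zip(xs,ys)],np.float32)
r=cv2.minAreaRect(P);print("handle",r)
k=np.array([onz(p,(220+a/3,20+c/3),95,True) for a,c in((240,214),(390,240),(367,386),(216,360))]);print("block",k.mean(0),k)
k=np.array([onz(p,(220+a/3,20+c/3),14,True) for a,c in((188,140),(464,187),(412,450),(149,404))]);print("tray",k.mean(0))
```

```text
cap [320.65 122.56] [309 111  25  25 482]
[ 531.12 -176.42  169.  ]
[305 110  31  27 541]
handle ((530.879638671875, -176.70660400390625), (21.48171615600586, 20.703542709350586), 63.463172912597656)
block [ 531.6  -176.17   95.  ] [[ 499.55 -193.21   95.  ]
 [ 515.1  -144.42   95.  ]
 [ 563.88 -158.52   95.  ]
 [ 547.85 -208.51   95.  ]]
tray [ 531.96 -176.24   14.  ]
```

Stand by the wrist camera is at about (531,−176.5), handle sides at 63.5°. Align, descend and grip.

Emit:
step_arm([
  [0.5,0,0,0],
  [0.5,0,0,0],
  [0.5,-0.02,0,0],
  [0,0,0,0.77],
  [0,0,0,0.77],
  [0,0,0,0.77],
  [0,0,0.7,0],
  [0,0,0.7,0],
  [0,0,0.7,0],
  [0,0,0.7,0],
  [0,0,0.6,0],
  [0,0,0.35,0],
  [0,0,0,0],
])

```text
t: 8.2
tcp_pos: [530.4, -176.0, 117.7]
ee_rot: [-0.002, 0.227, 0.974, 0.0]
wrist_force: [0.4, -0.2, 0.9]
gripper_width: 1.001
finger_force: 0.0
```

Emit:
step_arm([
  [0,0,0,0],
  [0,0,0,0],
  [0,0,0,0],
  [0,0,0,0],
  [0,0,0,0],
  [0,0,0,0],
  [0,0,0,0],
], gripper=1, newtons=70)

```text
t: 8.9
tcp_pos: [531.6, -177.9, 120.1]
ee_rot: [0.001, 0.228, 0.974, 0.0]
wrist_force: [-0.9, 1.0, 6.0]
gripper_width: 0.251
finger_force: 67.8
```

Emit:
step_arm([
  [0,0,-0.2,0],
  [0,0,-0.4,0],
  [0,0,-0.5,0],
  [0,0,-0.5,0],
  [0,0,-0.5,0],
  [0,0,-0.5,0],
  [0,0,-0.5,0],
  [0,0,-0.4,0],
  [0,0,0,0],
  [0,0,0,0],
])

```text
t: 9.9
tcp_pos: [531.0, -177.7, 258.9]
ee_rot: [-0.0, 0.228, 0.974, 0.0]
wrist_force: [-0.3, 0.6, -0.7]
gripper_width: 0.247
finger_force: 67.6
```

Run:
```python
from h import *
np.set_printoptions(precision=3,suppress=True)
s,t,R=st();print(s["t"],t,R[:,0],R[:,2],s["joint_pos"],s["wrist_force"])
p=camera_params("wrist");im=get_image("wrist");cv2.imwrite("pics/w4.png",im[:,:,::-1])
tip=t+R@[0,0,109.3];print(tip,proj(p,tip,True),proj(p,t+R@[0,0,24.3],True))
x,y=250,130;a=cv2.resize(im[y:y+120,x:x+130],(650,600),interpolation=cv2.INTER_CUBIC)
cv2.imwrite("pics/w4c.png",a[:,:,::-1])
```

```text
9.9 [ 531.006 -177.722  258.923] [-0.896  0.445  0.   ] [-0.  0. -1.] [-0.239  0.181  0.552  1.622 -0.096  1.366  1.435] [-0.291  0.634 -0.713]
[ 530.994 -177.703  149.623] [321.602 193.398] [321.619 232.512]
```

View pics/w4c.png

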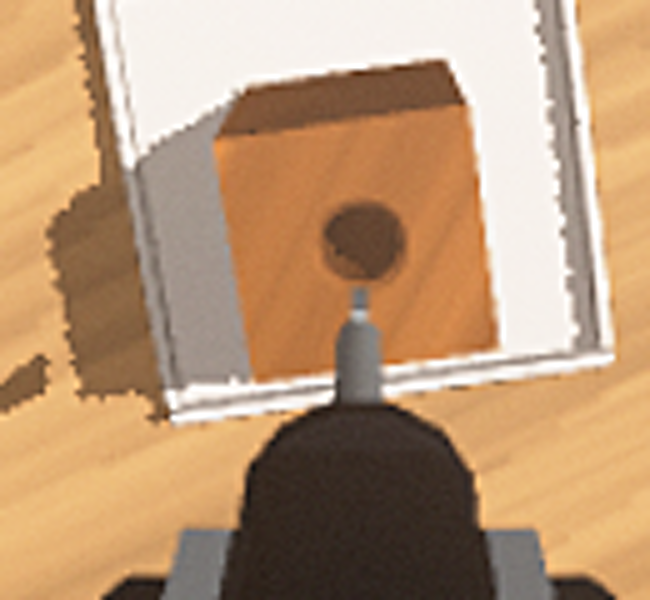

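The blade's wide direction lies along tool x (tip at crop (360,290), matching the prediction for its near corner), so the driver is upright in the grip. Carry it above the screw, turning the blade to about 25°.

Emit:
step_arm([
  [0.42,0.9,0,0],
  [0.42,0.9,0,0],
  [0.42,0.9,0,0],
  [0.42,0.9,0,0],
  [0.42,0.9,0,0],
  [0.42,0.9,0,0],
  [0.42,0.9,0,0],
  [0.42,0.9,0,0],
  [0.42,0.9,0,0],
  [0.42,0.9,0,0],
  [0,0,0,-0.8],
  [0,0,0,-0.8],
  [0,0,0,-0.8],
  [0,0,0,-0.8],
  [0,0,0,-0.8],
  [0,0,0,-0.8],
  [0,0,0,-0.8],
  [0,0,0,-0.8],
  [0,0,0,0],
  [0,0,0,0],
])

```text
t: 11.95
tcp_pos: [540.5, 219.2, 258.4]
ee_rot: [-0.001, -0.213, 0.977, -0.0]
wrist_force: [-0.5, -0.0, -1.7]
gripper_width: 0.25
finger_force: 67.8
```

Run:
```python
from h import *
np.set_printoptions(precision=3,suppress=True)
s,t,R=st();print(s["t"],t,R[:,0],np.degrees(np.arctan2(R[1,0],R[0,0])),s["joint_pos"])
print("err to (540,219.7) tool axes",R.T@([540,219.7,t[2]]-t))
```

```text
11.95 [540.531 219.224 258.446] [-0.909 -0.416  0.001] -155.4013905683093 [-0.611  0.225  0.175  1.545 -0.04   1.377  1.568]
err to (540,219.7) tool axes [0.284 0.654 0.   ]
```

Emit:
step_arm([
  [0,0,0.4,0],
  [0,0,0.4,0],
  [0,0,0.3,0],
  [0,0,0.1,0],
  [0,0,0,0],
  [0,0,0,0],
])

```text
t: 12.55
tcp_pos: [541.1, 219.5, 212.0]
ee_rot: [0.0, -0.214, 0.977, 0.0]
wrist_force: [0.3, 0.7, -0.5]
gripper_width: 0.252
finger_force: 67.8
```

Run:
```python
from h import *
np.set_printoptions(precision=3,suppress=True)
s,t,R=st();print(s["t"],t)
p=camera_params("wrist");im=get_image("wrist");cv2.imwrite("pics/w5.png",im[:,:,::-1]);np.savez("p5.npz",**p,t0=t,R0=R)
for X in ([540,219.7,87],):print(proj(p,X,True))
print(proj(p,t+R@[0,0,109.3],True),proj(p,t+R@[5,0,109.3],True))
x,y=280,130
a=cv2.resize(im[y:y+80,x:x+80],(600,600),interpolation=cv2.INTER_CUBIC)
cv2.imwrite("pics/w5c.png",a[:,:,::-1])
```

```text
12.55 [541.11  219.542 211.964]
[322.525 188.08 ]
[321.874 193.947] [321.882 188.222]
```

View pics/w5c.png

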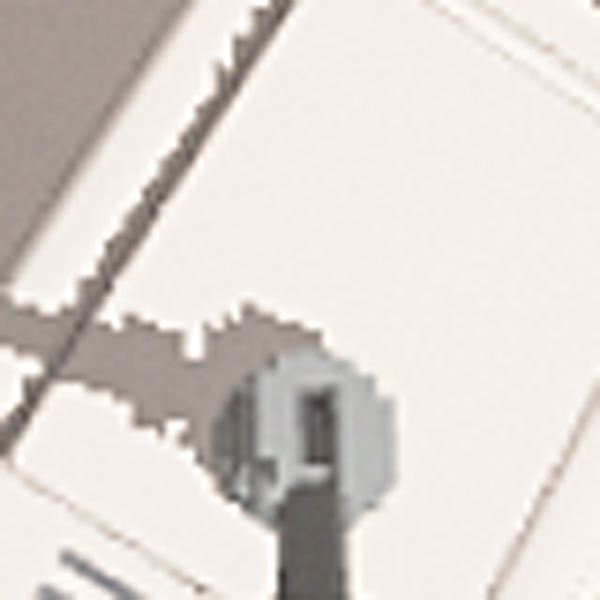

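The slot appears at crop cols 305–338, rows ≥388, parallel to the blade. The shaft sits at cols 280–345, slightly left of it. I'll measure that offset from the grey profiles.

Run:
```python
import cv2,numpy as np
g=cv2.cvtColor(cv2.imread("pics/w5.png"),cv2.COLOR_BGR2GRAY)
print("     ",np.arange(308,336))
for r in range(176,212): print(r,g[r,308:336])
```

```text
[308 309 310 311 312 313 314 315 316 317 318 319 320 321 322 323 324 325
 326 327 328 329 330 331 332 333 334 335]
176 [153 156 157 159 161 157 157 155 161 163 161 164 168 169 166 210 237 242
 242 241 240 240 239 239 240 239 241 240]
177 [150 155 156 157 155 156 160 150 141 179 175 176 185 186 173 170 209 227
 233 238 243 240 240 240 240 240 241 240]
178 [153 156 157 157 156 158 160 144 129 192 190 188 189 191 190 188 184 178
 195 224 243 240 241 240 240 240 240 239]
179 [156 156 158 159 160 147 160 171 163 189 189 186 187 187 191 190 185 183
 189 209 239 234 240 241 239 240 240 241]
180 [158 158 157 158 141 116 161 189 188 188 185 191 194 198 199 198 193 192
 186 186 188 182 233 243 240 240 239 240]
181 [159 158 154 140 140 130 167 193 188 186 188 178 172 173 171 148 150 176
 188 185 182 177 235 245 242 240 240 240]
182 [158 156 143 109 122 123 165 191 188 188 191 169 141 123 121  98 124 170
 188 188 184 181 220 232 233 242 240 240]
183 [158 149 126  89 109 107 160 192 185 188 192 159 115  85  67  76 129 174
 190 189 185 184 194 190 212 245 240 239]
184 [158 141 106  97 117 109 163 
[... 2598 characters left out ...]
238 239 240 240 240 245 252  68  91  94 100  97  98  95 105 101
 188 252 241 239 239 239 239 240 239 239]
207 [246 241 239 240 239 239 241 247 254  74  88  99 100  95  98  95 105 103
 191 251 242 240 239 240 240 240 239 240]
208 [229 242 242 240 239 240 241 250 255  77  92  97  97  97  93  97 105 110
 194 254 244 241 240 239 239 239 239 240]
209 [223 228 238 244 243 245 250 247 199  69  80  85  91  89  93  93  95  96
 170 245 253 249 243 240 240 240 239 239]
210 [232 223 227 237 250 236 233 203  98  58  65  73  74  73  73  76  78  75
 114 178 221 225 247 247 244 241 239 239]
211 [243 240 225 196 233 161 121 106  43  56  60  61  57  59  59  57  60  55
  51  45  34 103 216 247 244 247 242 241]
```

Run:
```python
from h import *
np.set_printoptions(precision=2,suppress=True)
p=dict(np.load("p5.npz"));R=p["R0"];t=p["t0"]
ends=[]
for d in(-1,0,1): # offset along tool x of slot centre from (541.1,219.5)
  C=np.array([t[0],t[1],87])+R[:,0]*d+R[:,1]*0.8
  print(d,proj(p,C,True),proj(p,C+R[:,0]*5.48+[0,0,-2.9],True))
```

```text
-1 [322.73 190.18] [322.73 183.46]
0 [322.74 189.1 ] [322.74 182.38]
1 [322.74 188.02] [322.74 181.3 ]
```

The blade needs about 0.8 mm toward tool +y; tool x is fine. Shift and descend gently.

Emit:
step_arm([
  [0,0.02,0.1,0],
  [0,0,0.1,0],
  [0,0,0.08,0],
  [0,0,0.05,0],
  [0,0,0.03,0],
  [0,0,0,0],
  [0,0,0,0],
])

```text
t: 13.3
tcp_pos: [540.5, 220.2, 197.1]
ee_rot: [0.0, -0.215, 0.977, 0.0]
wrist_force: [-1.3, -1.3, 0.7]
gripper_width: 0.253
finger_force: 68.1
```

Emit:
step_arm([
  [0,0,0.025,0],
  [0,0,0.025,0],
  [0,0,0,0],
  [0,0,0,0],
])

```text
t: 13.7
tcp_pos: [540.9, 220.3, 196.2]
ee_rot: [0.001, -0.215, 0.977, 0.0]
wrist_force: [-3.0, -1.0, 9.6]
gripper_width: 0.251
finger_force: 69.0
```

Run:
```python
from h import *
np.set_printoptions(precision=2,suppress=True)
s,t,R=st();print(t,s["wrist_force"],s["moment"])
p=camera_params("wrist");im=get_image("wrist");cv2.imwrite("pics/w6.png",im[:,:,::-1])
print(proj(p,t+R@[0,0,109.8],True),proj(p,[540.3,220.3,87],True))
g=cv2.cvtColor(im,cv2.COLOR_RGB2GRAY)
print("     ",np.arange(308,336))
for r in range(174,206): print(r,g[r,308:336])
```

```text
[540.92 220.31 196.17] [-3.02 -0.97  9.58] [-0.29  0.74 -0.01]
[321.82 193.72] [322.08 193.05]
      [308 309 310 311 312 313 314 315 316 317 318 319 320 321 322 323 324 325
 326 327 328 329 330 331 332 333 334 335]
174 [245 246 246 244 247 183 221 251 247 243 242 240 240 240 240 239 240 239
 239 240 240 240 240 241 240 242 241 240]
175 [217 174 204 253 254 190 162 181 197 252 248 247 245 241 240 239 240 239
 240 240 240 240 240 240 240 239 240 239]
176 [207 138 164 210 213 168 149 149 156 211 209 202 232 246 240 241 240 241
 240 240 240 240 241 241 240 240 240 240]
177 [192 151 156 148 148 153 157 155 150 146 148 144 190 235 244 242 239 240
 240 240 240 239 239 241 240 240 240 240]
178 [149 154 156 155 154 158 157 156 154 153 156 152 146 187 249 242 240 239
 240 240 239 239 241 240 240 240 240 240]
179 [154 157 155 156 158 158 157 155 156 156 161 151 149 188 250 244 243 240
 241 240 239 240 241 239 239 239 240 240]
180 [155 157 159 158 155 154 158 156 153 153 167 172 165 168 185 238 243 244
 243 241 241 240 240 241 240 240 240 241]
181 [155 156 155 156 158 159 144 150 182 181 183 18
[... 2223 characters left out ...]
153 206  88 173 193 196 190 109  94  97  97  95  97 100 107 135
 169 189 188 183 200 234 245 240 240 239]
201 [200 113 128 201  92 171 192 193 187 110  97  96  98  96  94 101 105 128
 162 191 185 183 227 240 242 239 239 241]
202 [248 231 163 125 117 148 151 144 142 111 100  97  98  95  94 101 103 123
 154 173 137 195 236 243 240 239 240 240]
203 [244 243 232 165 107 156 155 141 142  95  96  97  97  96  94 101 108 122
 152 190 206 237 241 240 240 240 239 239]
204 [240 241 243 229 189 169 138 130 147  85  93  97  98  95  96  98 103 129
 188 238 238 241 241 241 239 238 239 240]
205 [240 239 242 246 239 212 179 161 151  83  94  97  99  93  97  95  98 131
 210 252 244 240 239 240 239 240 240 239]
```

Blade (cols ~320–323) lies within the slot (cols 318.2–323.6), well centred, with 9.6 N contact. I'll start turning clockwise and watch the response.

Emit:
step_arm([
  [0,0,0.01,0.4],
  [0,0,0.01,0.4],
  [0,0,0.01,0.4],
  [0,0,0,0],
])

```text
t: 14.15
tcp_pos: [541.1, 220.7, 195.8]
ee_rot: [0.001, -0.131, 0.991, 0.001]
wrist_force: [-3.2, -0.5, 13.9]
gripper_width: 0.251
finger_force: 69.2
```

```bash
cat > q.py <<'E'
from h import *
np.set_printoptions(precision=2,suppress=True)
s,t,R=st();print(s["t"],t,s["wrist_force"],s["moment"],"yaw",np.degrees(np.arctan2(R[1,0],R[0,0]))%360,R[:,2],s["joint_pos"][6])
E
python3 q.py
```

```text
14.15 [541.15 220.67 195.76] [-3.18 -0.53 13.86] [-0.28  1.07  0.02] yaw 195.0858202885114 [ 0.  0. -1.] 1.4093048237753958
```

Emit:
step_arm([
  [-0.005,0,0.01,0.4],
  [-0.005,0,0.01,0.4],
  [-0.005,0,0.01,0.4],
  [0,0,0,0],
])

```text
t: 14.55
tcp_pos: [542.0, 220.6, 195.3]
ee_rot: [0.002, -0.048, 0.999, 0.001]
wrist_force: [-4.8, -2.2, 18.0]
gripper_width: 0.25
finger_force: 68.3
```

```bash
python3 q.py
```

```text
14.55 [542.05 220.59 195.29] [-4.82 -2.23 18.04] [-0.67  1.44  0.06] yaw 185.47207194893906 [ 0.  0. -1.] 1.2466779355932132
```

Emit:
step_arm([
  [-0.005,0,0.01,0.4],
  [-0.005,0,0.01,0.4],
  [-0.005,0,0.01,0.4],
  [0,0,0,0],
])

```text
t: 14.95
tcp_pos: [542.9, 220.5, 194.7]
ee_rot: [0.002, 0.036, 0.999, 0.001]
wrist_force: [-4.9, -2.9, 22.0]
gripper_width: 0.248
finger_force: 68.1
```

```bash
python3 q.py
python3 - <<'E'
from h import *
p=camera_params("wrist");im=get_image("wrist");cv2.imwrite("pics/w7.png",im[:,:,::-1])
cv2.imwrite("pics/w7c.png",cv2.resize(im[140:240,270:370],(600,600),interpolation=cv2.INTER_CUBIC)[:,:,::-1])
E
```

```text
14.95 [542.94 220.49 194.7 ] [-4.86 -2.86 22.  ] [-0.9   1.59 -0.02] yaw 175.8616850971101 [ 0.  0. -1.] 1.084382003263464
```

View pics/w7c.png

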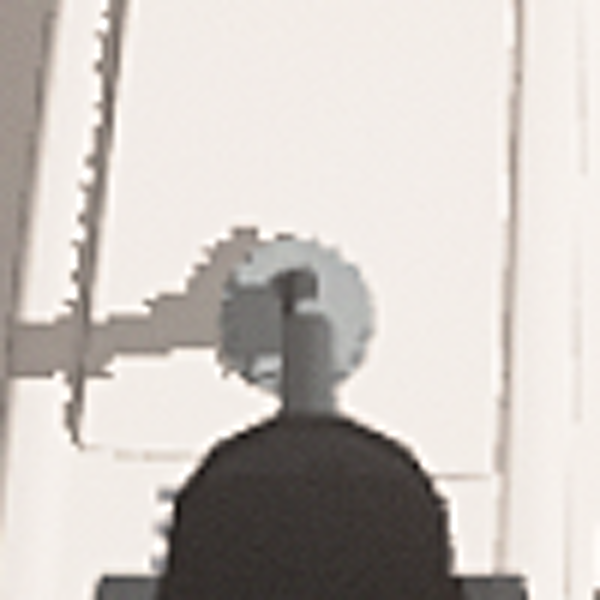

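The slot's visible end is at crop (300,272), still near the blade's line and apparently following. I'll check its edge direction numerically.

Run:
```python
import cv2,numpy as np
g=cv2.cvtColor(cv2.imread("pics/w7.png"),cv2.COLOR_BGR2GRAY)
print("     ",np.arange(306,334))
for r in range(178,204): print(r,g[r,306:334])
```

```text
[306 307 308 309 310 311 312 313 314 315 316 317 318 319 320 321 322 323
 324 325 326 327 328 329 330 331 332 333]
178 [240 244 198 135 141 142 133 236 247 242 234 238 239 238 242 240 236 240
 239 239 238 239 238 238 238 238 238 239]
179 [245 252 203 145 151 152 145 240 251 230 135 137 151 213 241 239 217 241
 241 241 239 239 238 239 237 238 238 239]
180 [161 161 154 155 154 152 149 159 173 182 178 181 184 183 187 184 180 221
 243 239 234 242 238 239 238 238 239 238]
181 [147 150 153 153 153 162 167 169 177 183 188 189 187 186 182 179 177 190
 202 199 218 242 240 238 238 237 237 238]
182 [148 152 152 156 146 133 178 181 181 183 189 188 191 187 186 182 184 178
 179 175 201 239 243 241 240 239 238 238]
183 [153 152 156 158 156 133 179 185 185 185 188 183 186 187 181 177 186 182
 179 180 190 215 235 236 239 238 237 239]
184 [153 154 156 170 183 187 184 183 187 189 187 176 161 158 150 150 185 185
 184 180 180 180 173 204 236 241 239 238]
185 [155 154 138 157 187 186 182 187 186 175 132 114  83  89 103 120 147 187
 185 182 180 181 179 173 232 242 239 238]
186 [157 151 123 152 194 189 189 
[... 1408 characters left out ...]
104 109 111 110 111 108 110 109 111  90  95  96  98 107 115 123
 125 155 182 187 177 164 176 223 242 239]
199 [142 136 120 115 117 103 120 145 149 157 151  86  95  95 100 101 111 124
 125 152 178 185 166 144 180 228 241 239]
200 [185 157 144 132 125 106 138 183 195 193 183  85  94  96 100 107 114 121
 126 147 171 180 162 152 203 234 240 238]
201 [253 173 139 143 127 111 165 188 189 180 150  86  94  96  97 104 118 121
 130 146 163 172 188 200 235 242 240 238]
202 [247 162 226 217  98 104 150 135 107 108 133  85  95  96  95 105 108 123
 125 128 129 139 197 239 241 238 239 237]
203 [241 232 241 246 217 109 101 144 167 160 130  87  98  93  98 105 117 119
 124 130 157 195 241 240 240 238 238 238]
```

The slot lags the blade: its left edge slopes about 25–30° while the blade touches one wall. I'm taking up the play that comes with a canted blade, so I'll keep turning and watch torque.

Emit:
step_arm([
  [0,0,0,0.4],
  [0,0,0,0.4],
  [0,0,0,0.4],
  [0,0,0,0],
])

```text
t: 15.4
tcp_pos: [542.7, 220.2, 194.3]
ee_rot: [0.002, 0.12, 0.993, 0.001]
wrist_force: [-5.0, -3.3, 19.9]
gripper_width: 0.249
finger_force: 67.8
```

```bash
python3 q.py
python3 - <<'E'
from h import *
im=get_image("wrist");cv2.imwrite("pics/w8.png",im[:,:,::-1]);g=cv2.cvtColor(im,cv2.COLOR_RGB2GRAY)
print("     ",np.arange(308,332))
for r in range(180,196): print(r,g[r,308:332])
E
```

```text
15.4 [542.74 220.16 194.32] [-5.03 -3.31 19.89] [-1.2   1.62  0.06] yaw 166.2514468428024 [ 0.  0. -1.] 0.9213344344976961
      [308 309 310 311 312 313 314 315 316 317 318 319 320 321 322 323 324 325
 326 327 328 329 330 331]
180 [161 161 161 171 249 251 217 160 168 169 218 215 213 218 208 245 243 241
 241 240 238 240 238 237]
181 [143 148 149 148 188 197 183 171 175 177 194 191 189 192 183 217 228 222
 228 243 241 238 238 239]
182 [146 155 156 156 166 166 174 185 188 188 185 184 183 179 181 191 198 192
 208 237 243 240 239 240]
183 [149 154 153 159 182 182 186 187 191 188 190 192 185 185 183 181 181 178
 188 215 238 236 239 239]
184 [152 154 156 153 183 185 186 187 190 190 189 189 185 182 182 186 182 183
 181 182 198 210 235 241]
185 [159 176 187 184 184 182 186 189 182 167 152 125 128 151 174 185 182 183
 180 182 177 197 237 243]
186 [164 178 185 186 182 184 190 172 118  98  93 100 112 119 126 183 186 185
 185 183 182 183 213 236]
187 [143 162 188 190 189 192 170 131  82  74  76  96 108 110 114 185 187 186
 187 182 181 180 191 227]
188 [154 168 184 156 161 163 141  98  75  75  76  92 107 109 112 187 188 183
 185 183 187 183 179 212]
189 [181 185 159 104 105 108 111 110  89  74  70 106 123 127 131 184 183 185
 182 183 183 183 182 196]
190 [186 159 105 108 114 115 116 110  91  70  68 157 187 180 176 188 183 184
 181 186 184 185 183 190]
191 [181 197 180 110 114 116 117 119 110  67  65 177 201 186 203 193 185 187
 185 185 187 184 185 184]
192 [131 137 134 111 116 115 117 118 115  65  79 118 136 132 146 155 181 185
 186 185 186 183 184 183]
193 [106 107 112 114 117 117 118 115 114  85  91 100  99 108 123 132 166 184
 185 185 187 187 183 183]
194 [112 113 113 116 118 117 114 116 118 100  95  96 106 115 124 130 145 173
 191 188 186 185 189 183]
195 [112 114 115 113 115 117 113 115 113  92  99 100 105 116 124 131 131 166
 188 186 188 186 182 170]
```

The slot keeps the same pose relative to the blade and the tool sank 0.4 mm, so the screw is turning. Continue.

Emit:
step_arm([
  [-0.003,0,0.006,0.4],
  [-0.003,0,0.006,0.4],
  [-0.003,0,0.006,0.4],
  [-0.003,0,0.006,0.4],
  [-0.003,0,0.006,0.4],
  [-0.003,0,0.006,0.4],
  [0,0,0,0],
])

```text
t: 16.15
tcp_pos: [543.3, 219.7, 193.0]
ee_rot: [0.001, 0.284, 0.959, 0.001]
wrist_force: [-6.5, -3.9, 21.9]
gripper_width: 0.251
finger_force: 68.2
```

```bash
python3 q.py
python3 - <<'E'
from h import *
im=get_image("wrist");cv2.imwrite("pics/w9.png",im[:,:,::-1]);g=cv2.cvtColor(im,cv2.COLOR_RGB2GRAY)
print("     ",np.arange(308,332))
for r in range(180,196): print(r,g[r,308:332])
E
```

```text
16.15 [543.34 219.66 193.01] [-6.45 -3.87 21.93] [-1.45  1.9   0.01] yaw 147.04542457433794 [ 0.  0. -1.] 0.5971082445985544
      [308 309 310 311 312 313 314 315 316 317 318 319 320 321 322 323 324 325
 326 327 328 329 330 331]
180 [238 240 239 242 241 243 243 244 244 246 238 230 237 248 247 237 242 243
 240 240 239 240 240 239]
181 [240 240 240 243 246 209 222 236 218 209 203 197 200 209 208 184 232 244
 244 243 241 241 239 240]
182 [239 242 243 245 224 175 191 210 191 182 186 183 181 179 181 170 206 222
 228 235 244 241 241 240]
183 [242 241 234 233 171 178 183 184 188 189 190 193 191 185 186 186 183 180
 184 206 242 243 241 240]
184 [244 216 138 147 176 184 186 189 194 192 191 187 188 188 184 186 184 189
 176 169 221 239 243 241]
185 [205 151 170 188 186 187 187 194 201 206 184 165 165 179 173 191 187 191
 183 171 186 188 236 244]
186 [159 165 188 186 184 188 189 175 133 119 110 125 136 139 147 187 188 186
 185 184 186 172 209 237]
187 [149 160 180 186 187 191 194 169  94  76  76 114 132 130 144 189 189 186
 185 187 187 175 178 208]
188 [159 165 180 186 193 172 169 150  87  74  70 118 131 127 142 188 189 184
 188 187 187 182 167 191]
189 [173 179 188 188 178 130 110 112  96  73  70 122 139 138 146 188 187 184
 188 189 186 189 171 189]
190 [184 188 185 187 116 111 116 113 110  73  70 149 173 166 162 189 190 187
 188 186 185 188 175 167]
191 [179 187 187 190 191 135 109 114 106  73  69 176 209 201 197 189 187 187
 187 189 188 187 176 176]
192 [181 187 188 193 202 141 117 117 104  78  79 127 155 157 166 170 187 191
 187 188 185 189 176 176]
193 [183 191 183 154 162 130 117 117 107  87  94 111 123 133 143 148 171 183
 188 188 189 188 175 175]
194 [184 186 158 106 109 116 117 118 112  96 105 118 121 133 138 139 153 174
 188 189 184 189 172 173]
195 [175 155 107 112 116 116 115 117 106  94 106 115 126 135 141 141 145 171
 189 187 188 190 174 172]
```

Emit:
step_arm([
  [-0.003,0,0.006,0.4],
  [-0.003,0,0.006,0.4],
  [-0.003,0,0.006,0.4],
  [-0.003,0,0.006,0.4],
  [-0.003,0,0.006,0.4],
  [-0.003,0,0.006,0.4],
  [0,0,0,0],
])

```text
t: 16.9
tcp_pos: [543.5, 219.3, 191.5]
ee_rot: [0.001, 0.44, 0.898, 0.001]
wrist_force: [-7.0, -4.8, 24.3]
gripper_width: 0.249
finger_force: 68.4
```

```bash
python3 q.py
```

```text
16.9 [543.46 219.3  191.51] [-6.99 -4.8  24.32] [-1.42  2.55  0.03] yaw 127.85235139784542 [ 0.  0. -1.] 0.27351466193527635
```

Emit:
step_arm([
  [0,0,0.006,0.4],
  [0,0,0.006,0.4],
  [0,0,0.006,0.4],
  [0,0,0,0],
])

```text
t: 17.3
tcp_pos: [543.1, 219.2, 190.8]
ee_rot: [0.0, 0.513, 0.858, 0.001]
wrist_force: [-10.5, -4.6, 26.8]
gripper_width: 0.249
finger_force: 68.9
```

```bash
python3 q.py;python3 - <<'E'
from h import *
im=get_image("wrist");cv2.imwrite("pics/w10.png",im[:,:,::-1]);g=cv2.cvtColor(im,cv2.COLOR_RGB2GRAY)
print("     ",np.arange(308,332))
for r in range(180,196): print(r,g[r,308:332])
E
```

```text
17.3 [543.06 219.16 190.8 ] [-10.51  -4.64  26.85] [-1.66  3.25  0.02] yaw 118.25640231835874 [ 0.  0. -1.] 0.11129203590708459
      [308 309 310 311 312 313 314 315 316 317 318 319 320 321 322 323 324 325
 326 327 328 329 330 331]
180 [237 238 238 238 239 237 238 237 239 239 240 239 239 239 239 240 239 239
 239 239 238 239 238 238]
181 [239 238 238 238 238 237 239 239 240 240 242 243 243 241 234 243 243 243
 240 241 240 238 239 240]
182 [239 238 239 238 238 238 239 240 235 233 224 224 224 218 199 210 229 232
 229 232 243 240 239 238]
183 [238 239 238 238 240 241 238 231 219 208 185 184 183 176 164 160 186 188
 187 204 234 243 242 239]
184 [238 237 237 239 240 242 214 175 179 183 182 184 183 182 187 184 183 163
 154 168 170 237 242 241]
185 [238 238 240 242 221 191 178 183 187 186 187 186 189 186 184 183 186 175
 165 175 189 153 207 238]
186 [239 241 244 247 193 182 180 186 188 195 187 175 166 170 188 185 185 177
 178 180 179 153 164 200]
187 [240 229 195 207 179 179 182 192 189 163 159 151 147 156 178 185 184 182
 180 183 182 155 162 169]
188 [241 222 160 168 176 182 184 182 165 112 124 138 142 147 178 184 186 181
 183 186 188 162 169 161]
189 [242 235 196 180 184 183 184 172 133  76  97 132 146 152 176 183 186 181
 184 185 186 164 168 170]
190 [243 237 211 177 180 183 183 179 160  70  98 143 159 164 175 185 185 184
 182 183 185 173 161 176]
191 [198 173 200 180 182 183 185 185 167  77 120 184 206 203 193 186 183 182
 184 184 187 179 160 171]
192 [211 173 186 181 183 182 189 170 118  90 127 168 178 172 175 187 182 183
 183 183 185 186 162 160]
193 [187 178 181 180 182 189 189 169 101 108 132 149 152 147 152 165 182 186
 185 184 186 187 173 163]
194 [157 176 185 184 182 186 178 153 106 118 134 138 141 144 141 138 168 182
 185 184 185 189 174 170]
195 [158 171 181 184 184 189 150  97 100 113 130 139 141 145 142 134 139 171
 188 185 185 184 179 165]
```

Emit:
step_arm([
  [0,0,0,0.3],
  [0,0,0,0.3],
  [0,0,0,0],
])

```text
t: 17.65
tcp_pos: [542.9, 219.2, 190.7]
ee_rot: [-0.0, 0.548, 0.836, 0.001]
wrist_force: [-9.8, -5.0, 26.5]
gripper_width: 0.251
finger_force: 68.9
```

```bash
python3 q.py
```

```text
17.65 [542.93 219.17 190.73] [-9.83 -4.95 26.54] [-1.68  3.39  0.12] yaw 113.49313595089993 [ 0.  0. -1.] 0.030694351560656682
```

Emit:
step_arm([
  [0,0,0,0.3],
  [0,0,0,0.3],
  [0,0,0,0],
])

```text
t: 17.95
tcp_pos: [542.8, 219.2, 190.7]
ee_rot: [-0.0, 0.583, 0.813, 0.0]
wrist_force: [-10.6, -4.4, 25.8]
gripper_width: 0.249
finger_force: 68.9
```

```bash
python3 q.py;python3 - <<'E'
from h import *
im=get_image("wrist");cv2.imwrite("pics/w11.png",im[:,:,::-1]);g=cv2.cvtColor(im,cv2.COLOR_RGB2GRAY)
print("     ",np.arange(308,332))
for r in range(182,198): print(r,g[r,308:332])
E
```

```text
17.95 [542.77 219.22 190.66] [-10.57  -4.37  25.8 ] [-1.6   3.51  0.06] yaw 108.69541964113436 [ 0.  0. -1.] -0.05044821293900714
      [308 309 310 311 312 313 314 315 316 317 318 319 320 321 322 323 324 325
 326 327 328 329 330 331]
182 [237 237 237 237 235 237 238 239 239 236 233 225 216 210 222 223 224 224
 229 232 241 240 239 237]
183 [236 236 238 238 237 239 235 234 230 219 209 186 162 155 181 185 174 184
 195 205 234 237 239 239]
184 [236 238 237 236 240 238 229 200 175 175 175 179 175 174 182 184 157 158
 168 173 169 209 236 239]
185 [237 238 238 240 242 229 197 175 180 186 185 181 182 182 181 184 171 166
 165 164 146 144 182 227]
186 [237 236 240 241 229 195 185 182 185 186 186 180 182 185 182 184 180 179
 183 178 150 165 161 188]
187 [236 240 236 207 194 182 181 185 190 194 169 153 155 161 177 179 183 184
 184 184 159 158 169 169]
188 [237 241 237 161 175 180 185 184 167 161 133 138 143 150 174 183 180 180
 181 182 167 154 172 168]
189 [240 238 221 161 175 181 189 172 126  74 101 134 142 151 177 184 183 183
 179 182 174 155 164 168]
190 [240 216 157 178 181 182 178 166 130  60  94 132 149 150 174 179 182 183
 179 181 184 167 167 178]
191 [241 223 172 177 177 181 185 176 148  74 112 178 201 194 185 184 183 183
 182 181 184 171 158 171]
192 [243 236 202 179 182 181 183 179 157  84 136 170 184 187 177 181 181 182
 183 181 184 180 157 163]
193 [222 200 188 180 180 179 180 182 164 102 138 149 161 163 156 170 182 185
 181 182 184 185 167 159]
194 [192 151 169 180 180 181 181 177 164 113 138 140 141 141 135 145 172 182
 184 183 184 188 181 165]
195 [201 164 181 183 179 181 186 177 153 119 135 140 141 145 139 122 151 174
 183 183 182 183 184 167]
196 [203 164 180 180 181 183 187 166 112 124 139 141 141 146 143 133 135 168
 185 183 183 187 151 110]
197 [192 152 180 181 182 183 191 168 112 125 135 142 144 144 143 128 133 165
 184 184 180 181 150 152]
```

Emit:
step_arm([
  [0,0,0.006,0.3],
  [0,0,0.006,0.3],
  [0,0,0,0],
])

```text
t: 18.3
tcp_pos: [542.7, 219.1, 190.2]
ee_rot: [-0.0, 0.616, 0.787, 0.0]
wrist_force: [-12.2, -4.3, 27.2]
gripper_width: 0.249
finger_force: 69.2
```

```bash
python3 q.py
```

```text
18.3 [542.67 219.14 190.25] [-12.16  -4.26  27.17] [-1.77  3.75  0.09] yaw 103.89343902215816 [-0.  0. -1.] -0.1314195483103772
```

Emit:
step_arm([
  [0,0,0,0.3],
  [0,0,0,0.3],
  [0,0,0,0],
])

```text
t: 18.6
tcp_pos: [542.5, 219.2, 190.2]
ee_rot: [-0.0, 0.649, 0.761, 0.0]
wrist_force: [-11.8, -4.5, 27.4]
gripper_width: 0.248
finger_force: 69.2
```

```bash
python3 q.py;python3 - <<'E'
from h import *
im=get_image("wrist");cv2.imwrite("pics/w12.png",im[:,:,::-1])
E
```

```text
18.6 [542.55 219.16 190.2 ] [-11.8   -4.53  27.44] [-1.76  3.89  0.16] yaw 99.10283653761424 [-0.  0. -1.] -0.21241165741478057
```

Emit:
step_arm([
  [0,0,0,0.3],
  [0,0,0,0.3],
  [0,0,0,0],
])

```text
t: 18.95
tcp_pos: [542.0, 219.5, 189.7]
ee_rot: [-0.001, 0.68, 0.733, -0.0]
wrist_force: [-12.2, -3.8, 23.3]
gripper_width: 0.246
finger_force: 69.1
```

```bash
python3 q.py
```

```text
18.95 [541.98 219.53 189.66] [-12.18  -3.75  23.33] [-0.96  4.1   0.12] yaw 94.32009914519418 [-0.  0. -1.] -0.29342845219545255
```

Emit:
step_arm([
  [0,0,0,0.3],
  [0,0,0,0.3],
  [0,0,0,0],
])

```text
t: 19.25
tcp_pos: [541.5, 219.9, 189.3]
ee_rot: [-0.001, 0.71, 0.704, -0.001]
wrist_force: [-12.2, -2.2, 21.8]
gripper_width: 0.247
finger_force: 68.8
```

```bash
python3 q.py
```

```text
19.25 [541.51 219.9  189.26] [-12.19  -2.18  21.76] [-0.9   4.32  0.16] yaw 89.5520691293829 [-0.  0. -1.] -0.37431877648272127
```

Torque has risen to ~0.16 N m and the tip is starting to shift. I'll ease back, lift a little and measure the slot.

Emit:
step_arm([
  [0,0,-0.01,-0.5],
  [0,0,-0.01,-0.5],
  [0,0,-0.01,-0.5],
  [0,0,-0.01,-0.5],
  [0,0,-0.01,-0.5],
  [0,0,0,0],
  [0,0,-0.05,0],
  [0,0,-0.1,0],
  [0,0,-0.2,0],
  [0,0,-0.2,0],
  [0,0,0,0],
  [0,0,0,0],
])

```text
t: 20.45
tcp_pos: [543.2, 219.7, 211.6]
ee_rot: [0.0, 0.576, 0.817, 0.001]
wrist_force: [-0.4, -1.0, -1.4]
gripper_width: 0.246
finger_force: 70.3
```

```bash
python3 q.py;python3 - <<'E'
from h import *
np.set_printoptions(linewidth=200)
p=camera_params("wrist")
s,t,R=st();np.savez("p13.npz",**p,t0=t,R0=R)
im=get_image("wrist");cv2.imwrite("pics/w13.png",im[:,:,::-1]);g=cv2.cvtColor(im,cv2.COLOR_RGB2GRAY)
C=[540.5,219.7,85];print(proj(p,C,True))
print("     ",np.arange(302,342))
for r in range(168,204): print(r,g[r,302:342])
E
```

```text
20.45 [543.17 219.72 211.63] [-0.39 -0.96 -1.4 ] [-0.02  0.04 -0.02] yaw 109.59816866952805 [ 0.  0. -1.] -0.04096750207499282
[318.18810194 187.12317562]
      [302 303 304 305 306 307 308 309 310 311 312 313 314 315 316 317 318 319 320 321 322 323 324 325 326 327 328 329 330 331 332 333 334 335 336 337 338 339 340 341]
168 [237 238 238 236 238 238 236 237 237 238 238 238 237 236 237 237 237 237 237 237 237 238 236 237 238 236 237 239 237 238 236 237 237 238 237 236 238 237 238 238]
169 [237 236 238 237 238 236 237 238 237 236 237 237 238 238 237 237 238 237 237 238 236 238 237 238 238 238 237 238 238 237 238 238 237 238 238 237 237 238 238 238]
170 [237 236 237 238 237 237 236 236 237 238 237 238 238 238 237 239 236 238 237 238 238 237 238 237 239 236 238 237 238 237 237 236 237 238 237 237 238 237 236 239]
171 [236 237 237 238 237 237 238 237 237 238 237 237 237 237 238 238 238 237 238 237 237 237 237 236 237 237 238 238 237 237 236 238 237 236 237 237 238 237 237 237]
172 [236 237 237 236 237 237 237 237 237 238 237 237 237 237 237 236 238 236 236 237 237 238 237 237 237 237 237 
[... 4498 characters left out ...]
236 237 236 237 237 237 242 217 214]
200 [236 236 236 236 235 237 242 217 134 140 144 146 160 171 171  92 123 137 139 140 144 141 131 130 142 185 252 242 239 237 236 237 236 236 236 236 238 242 172 225]
201 [237 236 236 236 236 238 240 216 140 148 152 145 146 140 126  97 120 131 139 142 146 142 129 158 219 252 241 237 237 236 237 235 236 235 236 239 240 228 146 220]
202 [237 236 235 237 236 236 238 240 241 244 252 182 144 151 146 101 126 131 136 144 144 140 129 159 216 245 238 236 237 235 236 237 236 236 237 239 236 185 234 241]
203 [236 235 236 236 236 236 237 237 237 240 247 180 136 151 146 101 123 133 140 140 143 140 133 138 201 244 237 238 236 237 237 236 236 237 239 235 216 198 236 239]
```

Run:
```python
from h import *
np.set_printoptions(precision=2,suppress=True)
p=dict(np.load("p13.npz"));a=np.radians(-8.3);h=np.radians(32)
M=np.array([[np.cos(a),-np.sin(a),0],[np.sin(a),np.cos(a),0],[0,0,1]])
n=M@[-np.sin(h),0,np.cos(h)];u=M@[np.cos(h),0,np.sin(h)];v=M@[0,1,0]
O=np.array([553.9,217.5,0]);H=O+M@[-62,0,42]
g=cv2.cvtColor(cv2.imread("pics/w13.png"),cv2.COLOR_BGR2GRAY).astype(float)
def pl(uv,d):
    o,r=ray(p,uv,True);X=o+r*(((H+n*d-o)@n)/(r@n));return np.array([(X-H)@u,(X-H)@v])
for d in(9,12.5):
    L=[];
    for r in range(184,190):
        row=g[r,308:320];i=np.where((row[:-1]>=140)&(row[1:]<140))[0][0];L.append(pl((308+i+(row[i]-140)/(row[i]-row[i+1]),r),d))
    L=np.array(L);k=np.polyfit(L[:,0],L[:,1],1)[0];print(d,L,"theta",np.degrees(np.arctan(k)))
    # head disc outline left/right extremes: rows 185..190
    P=[]
    for r in range(180,191):
        row=g[r];
        l=[c for c in range(304,318) if row[c]<205][0];rr=[c for c in range(341,322,-1) if row[c]<205][0]
        P+= [pl((l,r),d),pl((rr,r),d)]
    P=np.float32(P);print("circle",cv2.minEnclosingCircle(P))
```

```text
9 [[58.07  0.14]
 [59.5  -0.06]
 [60.6  -0.47]
 [61.24 -1.14]
 [62.38 -1.51]
 [63.22 -2.07]] theta -24.14760473263537
circle ((64.64844512939453, 0.19272351264953613), 12.460196495056152)
12.5 [[59.82  1.03]
 [61.23  0.83]
 [62.31  0.43]
 [62.94 -0.24]
 [64.07 -0.6 ]
 [64.89 -1.15]] theta -24.147604732635816
circle ((66.30175018310547, 1.0818753242492676), 12.283166885375977)
```

Emit:
step_arm([
  [0,0,-0.25,0],
  [-0.4,0,0,0],
  [-0.4,0,0,0],
  [0,0,0,0],
  [0,0,0,0],
  [0,0,0,0],
])

```text
t: 21.1
tcp_pos: [553.5, 189.6, 221.1]
ee_rot: [-0.0, 0.576, 0.817, 0.0]
wrist_force: [0.3, 0.6, -1.2]
gripper_width: 0.245
finger_force: 70.2
```

```bash
cat > slot.py <<'E'
from h import *
np.set_printoptions(precision=2,suppress=True)
p=camera_params("wrist");s,t,R=st();im=get_image("wrist")
a=np.radians(-8.3);h=np.radians(32)
M=np.array([[np.cos(a),-np.sin(a),0],[np.sin(a),np.cos(a),0],[0,0,1]])
n=M@[-np.sin(h),0,np.cos(h)];u=M@[np.cos(h),0,np.sin(h)];v=M@[0,1,0]
H=np.array([553.9,217.5,0])+M@[-62,0,42]
# rectify the head plane: 10 px/mm, rows = up-slope, cols = +y
for d in (9,):
    U,V=np.mgrid[40:95:.1,-28:28:.1]
    X=H+n*d+U[...,None]*u+V[...,None]*v
    f=200/np.tan(np.radians(p["vertical_fov"])/2)
    c=X@np.array(p["R"]).T+np.array(p["t"]);q=np.hypot(c[...,0],c[...,1]);k=f*np.arctan2(q,c[...,2])/q
    w=cv2.remap(im,(c[...,0]*k+p["cx"]).astype(np.float32),(c[...,1]*k+p["cy"]).astype(np.float32),cv2.INTER_CUBIC)
g=cv2.cvtColor(w,cv2.COLOR_RGB2GRAY)
cv2.imwrite("pics/rect_%d.png"%round(s["t"]*100),w[:,:,::-1])
m=(g<130).astype(np.uint8);nn,l,q,cc=cv2.connectedComponentsWithStats(m)
for i in range(1,nn):
    if q[i,4]>600:
        r=cv2.minAreaRect(np.argwhere(l==i).astype(np.float32)/10+np.float32([40,-28]))
        P=np.argwhere(l==i)/10.;ww,vv=np.linalg.eigh(np.cov(P.T));e=vv[:,1]
        print("u,v",cc[i][::-1]/10+[40,-28],"area",q[i,4]/100,"theta",np.degrees(np.arctan(e[1]/e[0])),"len",np.sqrt(12*ww),r)
E
python3 slot.py; ls pics | grep rect
```

```text
u,v [64.06 -0.7 ] area 40.34 theta -31.70278847077833 len [ 3.27 12.18] ((64.06763458251953, -0.6681199073791504), (3.765839099884033, 12.849374771118164), 56.745643615722656)
u,v [72.47 -8.85] area 8.53 theta 37.1972236595491 len [1.74 5.06] ((72.25752258300781, -8.781356811523438), (5.532403945922852, 2.2684006690979004), 28.73982048034668)
u,v [75.27 -5.22] area 6.36 theta 27.75167402395248 len [1.82 3.46] ((75.28238677978516, -5.224159240722656), (3.9419875144958496, 2.1834495067596436), 14.620819091796875)
rect_2110.png
```

The slot now measures θ ≈ −32 to −33° (home is −32.9°). One look to confirm this and that the hatch is shut.

View pics/rect_2110.png

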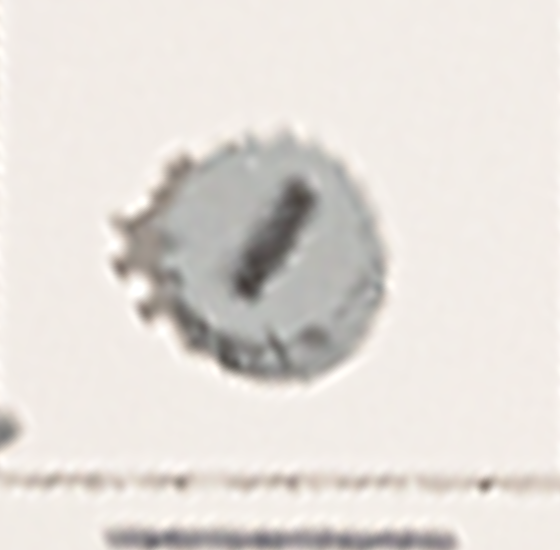

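The slot is tilted about 32° clockwise of up-slope and the hatch edge is straight and flush. It is home or within a degree or two, so I'll seat the blade again and test the stop with a firm turn.

Emit:
step_arm([
  [0.4,-0.015,0,0],
  [0.39,-0.015,0,0],
  [0,0,0,-0.95],
  [0,0,0,-0.95],
  [0,0,0.25,0],
  [0,0,0.25,0],
  [0,0,0.12,0],
  [0,0,0.06,0],
  [0,0,0,0],
  [0,0,0.025,0],
  [0,0,0.025,0],
  [0,0,0,0],
])

```text
t: 22.35
tcp_pos: [542.1, 218.8, 192.8]
ee_rot: [0.0, 0.464, 0.886, 0.0]
wrist_force: [-2.1, -0.5, 4.6]
gripper_width: 0.252
finger_force: 71.1
```

```bash
python3 q.py
```

```text
22.35 [542.13 218.75 192.85] [-2.08 -0.53  4.57] [-0.27  0.68 -0.02] yaw 124.76406853106724 [ 0.  0. -1.] 0.22084450455247803
```

Emit:
step_arm([
  [0,0,0.02,0],
  [0,0,0.02,0],
  [0,0,0.005,0.4],
  [0,0,0.005,0.4],
  [0,0,0.005,0.4],
  [0,0,0,0],
])

```text
t: 22.95
tcp_pos: [542.2, 218.7, 191.9]
ee_rot: [0.0, 0.537, 0.844, 0.001]
wrist_force: [-5.4, -1.4, 14.6]
gripper_width: 0.244
finger_force: 72.2
```

```bash
python3 q.py
```

```text
22.95 [542.23 218.72 191.85] [-5.4  -1.37 14.62] [-0.78  1.71  0.06] yaw 115.05109310236574 [ 0.  0. -1.] 0.05695313911704139
```

Emit:
step_arm([
  [0,0,0.005,0.4],
  [0,0,0.005,0.4],
  [0,0,0,0],
])

```text
t: 23.25
tcp_pos: [542.1, 218.7, 191.6]
ee_rot: [0.0, 0.583, 0.812, 0.001]
wrist_force: [-5.9, -2.9, 16.4]
gripper_width: 0.245
finger_force: 72.4
```

```bash
python3 q.py
```

```text
23.25 [542.09 218.73 191.61] [-5.86 -2.85 16.42] [-0.86  2.08  0.1 ] yaw 108.65105644226833 [ 0.  0. -1.] -0.05118319257423696
```

Emit:
step_arm([
  [0,0,0.005,0.4],
  [0,0,0.005,0.4],
  [0,0,0,0],
])

```text
t: 23.55
tcp_pos: [542.0, 218.7, 191.5]
ee_rot: [-0.0, 0.628, 0.779, 0.001]
wrist_force: [-7.6, -3.6, 19.1]
gripper_width: 0.247
finger_force: 72.7
```

```bash
python3 q.py
```

```text
23.55 [542.04 218.74 191.47] [-7.64 -3.61 19.08] [-0.99  2.53  0.16] yaw 102.26163739199713 [ 0.  0. -1.] -0.15916165505292978
```

Emit:
step_arm([
  [0,0,0.005,0.4],
  [0,0,0,0.2],
  [0,0,0,0],
])

```text
t: 23.85
tcp_pos: [542.1, 218.6, 191.2]
ee_rot: [-0.0, 0.659, 0.752, 0.001]
wrist_force: [-6.8, -2.9, 18.8]
gripper_width: 0.248
finger_force: 72.7
```

```bash
python3 q.py
```

```text
23.85 [542.08 218.58 191.22] [-6.83 -2.87 18.82] [-1.14  2.36  0.18] yaw 97.51159893854002 [ 0.  0. -1.] -0.23929846040609754
```

Emit:
step_arm([
  [0,0,-0.008,-0.5],
  [0,0,-0.008,-0.5],
  [0,0,-0.008,-0.5],
  [0,0,-0.008,-0.5],
  [0,0,0,0],
  [0,0,-0.05,0],
  [0,0,-0.1,0],
  [0,0,-0.2,0],
  [0,0,-0.4,0],
  [-0.4,0,0,0],
  [-0.4,0,0,0],
  [0,0,0,0],
  [0,0,0,0],
  [0,0,0,0],
])

```text
t: 25.25
tcp_pos: [554.4, 189.9, 219.8]
ee_rot: [-0.0, 0.547, 0.837, 0.0]
wrist_force: [-1.3, 0.3, 0.0]
gripper_width: 0.246
finger_force: 70.1
```

```bash
python3 q.py; python3 slot.py
```

```text
25.25 [554.45 189.94 219.83] [-1.33  0.33  0.  ] [-0.02  0.05  0.01] yaw 113.62664984586151 [-0.  0. -1.] 0.08513727546550152
u,v [64.35 -0.75] area 40.42 theta -32.585348568225406 len [ 3.34 12.28] ((64.3500747680664, -0.7253141403198242), (3.798929214477539, 12.449117660522461), 57.60859680175781)
u,v [73.57 -7.93] area 12.64 theta 42.46032347512935 len [2.06 7.78] ((73.89629364013672, -7.963642597198486), (8.63094711303711, 3.1009411811828613), 50.82637023925781)
```

The stop is confirmed: torque 0.18 N m with the slot unchanged at home. Now back to the block.

Emit:
step_arm([
  [0,0,-0.5,0],
  [0,0,-0.5,0],
  [0,0,0,-1],
  [0,0,0,-1],
  [0,0,0,-1],
  [0,0,0,-1],
  [0,0,0,-1],
  [-0.357,-0.85,0,0],
  [-0.357,-0.85,0,0],
  [-0.357,-0.85,0,0],
  [-0.357,-0.85,0,0],
  [-0.357,-0.85,0,0],
  [-0.357,-0.85,0,0],
  [-0.357,-0.85,0,0],
  [-0.357,-0.85,0,0],
  [-0.357,-0.85,0,0],
  [-0.357,-0.85,0,0],
  [0,0,0,0],
  [0,0,0,0],
  [0,0,0,0],
])

```text
t: 27.3
tcp_pos: [531.8, -177.1, 259.9]
ee_rot: [-0.0, 0.227, 0.974, 0.0]
wrist_force: [-0.2, -0.7, -0.6]
gripper_width: 0.251
finger_force: 70.3
```

```bash
python3 q.py
cat > hole.py <<'E'
from h import *
np.set_printoptions(precision=2,suppress=True,linewidth=200)
p=camera_params("wrist");s,t,R=st();im=get_image("wrist");cv2.imwrite("pics/h_%d.png"%round(s["t"]*100),im[:,:,::-1])
b=im.astype(int);u=proj(p,[531.2,-176.8,95],True);x,y=(u-15).astype(int)
roi=np.zeros(b.shape[:2],bool);roi[max(y,0):y+30,x:x+30]=1
m=((b[...,0]<130)&(b[...,0]-b[...,2]>20)&roi).astype(np.uint8)
n,l,q,c=cv2.connectedComponentsWithStats(m);i=1+np.argmax(q[1:,4])
print("hole px",c[i],q[i]);X=onz(p,c[i],95,True);print("hole",X,"err in tool",R.T@(X-[t[0],t[1],95]))
tip=proj(p,t+R@[0,0,109.8],True);print("tip px",tip)
g=cv2.cvtColor(im,cv2.COLOR_RGB2GRAY);print(np.arange(310,334))
for r in range(184,204,2):print(r,g[r,310:334])
E
python3 hole.py
```

```text
27.3 [ 531.79 -177.06  259.91] [-0.17 -0.69 -0.64] [ 0.01 -0.04  0.03] yaw 153.7109970504013 [-0.  0. -1.] 1.4402952600421266
hole px [321.6  177.12] [314 170  16  16 178]
hole [ 530.23 -176.22   95.  ] err in tool [1.77 0.06 0.  ]
tip px [321.63 193.27]
[310 311 312 313 314 315 316 317 318 319 320 321 322 323 324 325 326 327 328 329 330 331 332 333]
184 [139 138 143 138 141 133 111  98  95  92  89  87  79  81  79  88 107 122 127 147 147 143 141 141]
186 [140 136 134 133 131 134 138 135 134 133 124 124 137 124 120 128 137 144 149 143 141 139 136 138]
188 [137 132 135 134 131 135 134 131 135 130 122 114 117 123 138 146 148 144 141 140 137 138 141 145]
190 [133 131 129 132 133 134 133 133 132 129 120 116 119 127 142 145 147 142 141 140 140 142 147 149]
192 [134 131 133 133 135 131 134 135 133 153 166 174 187 158 149 145 143 142 137 139 141 145 149 147]
194 [131 133 132 132 132 135 136 133 107  93  96 111 116 126 133 140 142 138 135 140 146 148 149 151]
196 [133 135 131 132 134 134 134  91  82  91 104 112 125 127 133 133 131 134 140 146 147 147 151 150]
198 [131 130 132 132 133 137 135  92  89  95 106 112 122 129 133 135 135 142 148 149 147 149 147 148]
200 [133 130 133 131 138 137 136  93  87  91 103 113 123 129 132 134 142 142 145 145 144 144 140 139]
202 [129 128 128 131 128 135 134  95  85  92 101 113 121 128 130 127 161 206 200 231 235 248 255 255]
```

The hole is 1.8 mm toward tool +x. Correct and descend into it.

Emit:
step_arm([
  [0.035,0,0,0],
  [0,0,0.5,0],
  [0,0,0.5,0],
  [0,0,0.4,0],
  [0,0,0.2,0],
  [0,0,0.2,0],
  [0,0,0,0],
])

```text
t: 28.05
tcp_pos: [529.9, -177.5, 187.5]
ee_rot: [-0.001, 0.228, 0.974, 0.0]
wrist_force: [0.2, 0.6, -1.6]
gripper_width: 0.25
finger_force: 70.3
```

Emit:
step_arm([
  [0,0,0.4,0],
  [0,0,0.4,0],
  [0,0,0.4,0],
  [0,0,0.3,0],
  [0,0,0.1,0],
  [0,0,0,0],
])

```text
t: 28.65
tcp_pos: [530.1, -178.0, 124.1]
ee_rot: [-0.0, 0.228, 0.974, -0.0]
wrist_force: [-0.2, -0.4, -0.6]
gripper_width: 0.249
finger_force: 70.3
```

Emit:
step_arm([
  [0,0,0.03,0],
  [0,0,0.03,0],
  [0,0,0.02,0],
  [0,0,0,0],
])

```text
t: 29.05
tcp_pos: [530.2, -178.0, 121.0]
ee_rot: [0.0, 0.228, 0.974, 0.0]
wrist_force: [0.7, -0.4, -0.4]
gripper_width: 0.247
finger_force: 70.3
```

Emit:
step_arm([
  [0,0,0.02,0],
  [0,0,0.02,0],
  [0,0,0,0],
])

```text
t: 29.35
tcp_pos: [530.3, -178.0, 120.0]
ee_rot: [0.0, 0.228, 0.974, 0.0]
wrist_force: [-3.0, 1.5, 7.1]
gripper_width: 0.246
finger_force: 71.5
```

Collar is on the wood (7 N at the original height). Release and withdraw.

Emit:
step_arm([
  [0,0,-0.01,0],
  [0,0,0,0],
  [0,0,0,0],
  [0,0,0,0],
  [0,0,0,0],
  [0,0,0,0],
  [0,0,-0.3,0],
  [0,0,-0.6,0],
  [0,0,-0.7,0],
  [0,0,-0.7,0],
  [0,0,-0.7,0],
  [0,0,-0.8,0],
  [-0.5,0,0,0],
  [-0.5,0,0,0],
  [-0.5,0,0,0],
  [0,0,0,0],
  [0,0,0,0],
], gripper=-1)

```text
t: 31.05
tcp_pos: [583.7, -204.9, 272.0]
ee_rot: [-0.0, 0.229, 0.974, -0.0]
wrist_force: [-0.2, -0.1, -0.3]
gripper_width: 1.0
finger_force: 0.0
```

```bash
python3 q.py
python3 - <<'E'
from h import *
np.set_printoptions(precision=2,suppress=True)
p=camera_params("wrist");im=get_image("wrist");cv2.imwrite("pics/end.png",im[:,:,::-1]);b=im.astype(int)
u=proj(p,[531,-177,169],True).astype(int);roi=np.zeros(b.shape[:2],bool);roi[max(u[1]-30,0):u[1]+30,u[0]-30:u[0]+30]=1
m=((b.max(2)-b.min(2)<28)&(b.max(2)>100)&(b.max(2)<190)&roi).astype(np.uint8)
n,l,q,c=cv2.connectedComponentsWithStats(m);i=1+np.argmax(q[1:,4]);print("cap",c[i],q[i],onz(p,c[i],169,True))
# scene/top change check away from the arm
for nme in("scene","top"):
    a=cv2.imread(f"pics/{nme}0.png").astype(int);w=get_image(nme)[:,:,::-1].astype(int);cv2.imwrite(f"pics/{nme}1.png",w)
    d=(np.abs(a-w).max(2)>60).astype(np.uint8)
    n,l,q,c=cv2.connectedComponentsWithStats(cv2.dilate(d,np.ones((3,3))))
    print(nme,[(q[k].tolist()) for k in range(1,n) if q[k,4]>40])
E
```

```text
31.05 [ 583.66 -204.92  272.04] [-0.19 -0.09 -0.32] [-0.02  0.03 -0.05] yaw 153.56161082551364 [-0. -0. -1.] 1.5108814942216864
cap [322.   120.88] [310 109  25  25 467] [ 529.11 -177.57  169.  ]
scene [[195, 0, 44, 31, 569], [464, 0, 15, 23, 222], [495, 0, 12, 11, 53], [510, 0, 7, 13, 66], [310, 7, 7, 28, 148], [191, 26, 67, 61, 1747], [253, 86, 12, 6, 58], [207, 87, 232, 67, 5256], [186, 89, 10, 9, 52], [128, 99, 75, 118, 2854], [379, 138, 27, 23, 439], [86, 172, 73, 94, 2205], [160, 202, 17, 9, 75], [129, 218, 54, 28, 644], [184, 220, 26, 20, 232]]
top [[372, 170, 157, 206, 10380], [230, 223, 28, 27, 576], [272, 238, 10, 7, 54], [394, 243, 7, 13, 64], [383, 269, 9, 17, 84], [375, 296, 6, 10, 42], [167, 303, 199, 57, 5766], [368, 314, 7, 13, 61], [351, 333, 62, 67, 2654], [29, 361, 18, 22, 274], [76, 365, 26, 31, 558], [335, 374, 14, 6, 74], [426, 378, 14, 13, 109], [28, 386, 17, 13, 155], [410, 391, 11, 9, 73]][ WARN:0@0.892] global loadsave.cpp:1063 imwrite_ Unsupported depth image for selected encoder is fallbacked to CV_8U.
```

```bash
python3 -c "
from station import close_job;print(close_job())"
```

```text
the job is handed in; nothing more can be done
None
```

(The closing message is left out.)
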